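# Lengthen the lamp-stand post

### The arm

A 6-joint arm with a two-finger parallel gripper is mounted at the origin on the work surface. World frame = base frame: x ahead of the robot, y to its left, z up, the work surface at z = 0. Lengths are in mm, angles in degrees, forces in N, time in s.
With the tool pointing down it reaches from about 250 to 775 mm from the base axis. Payload 8.9 kg.
Tool frame: the origin (TCP) lies on the front face of the gripper's body, between the roots of the fingers; the fingertips stand 73 mm ahead of it and the grasp point (between the pads) lies robot.grip_depth ahead of it (robot.grip_depth is the distance from the TCP to the grasp point, in mm); z points along the fingers, y is the line along which they close (so a half turn about z gives the same grasp; the last joint's range is limited). The gripper opens to 85 mm and grips with 20 to 120 N. Pads are 22 mm wide; open, the fingers measure 114 mm over their backs; the gripper's body (76 mm by 85 mm) begins 54 mm behind the grasp point. The pads swing forward as they close: fully open they stand 13 mm farther back than shut.
Start: joints at [-74.273, 16.656, -8.789, 64.555, 0, 82.019], TCP at [211.1, -480.688, 303.905] pointing down, gripper open.
Joint ranges: [-144.48, 144.48], [-52.06, 99.96], [-74.48, 78.29], [-112.23, 115.85], [-86.99, 84.42], [-180, 180]. Speed limits (degrees/s): [127.2, 127.2, 159.86, 180, 180, 180].

### API

Orientations are given as [roll, pitch, yaw] about the fixed x, y, z axes, in that order (R = Rz(yaw) Ry(pitch) Rx(roll)).
In Python, from workcell import robot gives the robot as it stands. The module is installed in compiled form; this text tells all that it offers.
- The arm moves only by the tool move_arm, never from a script. Its argument "series" is a list of rows, each an object with "hand": the finger opening in cm, from 0 to 8.54; "xyz": the shift along the tool's x, y, z in cm, a list of three; "rotation": the turn, a rotation vector about the tool's x, y, z in rad, a list of three. A call has 1 to 10 rows; each row shifts and turns the commanded pose from where the row before left it, along the tool's axes as they then stand; what a row does not reach is not made up. A row lasts 1/8 s, in which the tool goes at most 62.5 mm and 10.7 degrees, less where a joint would pass 70% of its speed; a pose out of reach is approached as far as the arm can. A call is refused whole if a number of a shift passes 6.25 or a number of a turn 0.188, either way. A call with a gripper value outside its range is refused whole. The fingers move at their own pace and stop on an object; "newtons" is the grip in N (left out, the last holds). Time passes only in rows, so rows that do not move let the fingers close. It gives the time, the measured TCP pose, the force, the opening and the grip force at its end, in the units of the state.
- robot.observe(): the state, without advancing time (a new reading comes with each control period).
- robot.capture(name): name is "side" or "top"; returns the picture (384x512x3 uint8, blue, green, red); there is no depth.
- robot.get_calibration(name): a dict with "K" (3x3 intrinsics, pixels), "R" (3x3) and "t" (3): a world point X has camera coordinates R X + t. Camera axes: x right, y down, z forward; pixel columns grow to the right and rows downward; lengths in mm; the calibration is good to about 2 mm. A picture is of the moment at which its call begins. get_calibration takes no time and is no camera call.
- robot.finish_job(): hands the job in; it is judged then, once.
The state is a dict: "clock": time; "joints": joint angles; "qvel": joint speeds; "joint_torque": joint torques, N m; "ee_pos": TCP position; "orientation": TCP orientation; "wrist_force": force on the tool from outside, world axes, zero at the start; "moment": the same for the moment, N m; "width": opening from 0.0 (shut) to 1.0 (fully open); "grip_force": force on a finger pad.
Only numpy, scipy, OpenCV 4.12 (cv2) and the standard library are available. Lean on these libraries where they do the work, as an engineer would, in place of code of your own. Each camera call takes 0.05 s, during which the arm holds its last target. There are 200 camera calls.

### The job

The telescoping lamp post lies short on the bench. Lay it lengthways along the bench rest with its foot plate down in the rest's slot and let go; then take it again by its spring button, press the button in and slide the outer tube away from the foot until the button pops out through the other hole. Leave the post lying released in the rest, foot still in the slot, and leave the other things on the bench where they are.

Things in the scene. Friction and masses are not known exactly. Their poses are not given: they have to be found in the camera images.
- post: Telescoping post, loose, about 0.3 kg. Outer tube: bare aluminium, 30 x 30 mm section, 180 mm long, black plug at its +x end; the dark inner tube leaves its open -x end. Origin on the tube axis at mid length, 15 mm above what it lies on. x: along the tube away from the foot; z: up; the button looks sideways to +y. When short it balances at about x = -40 mm.
- far_hole (a point): Centre of the empty 17 mm hole in the outer tube's +y wall (2 mm thick), at x = -30 mm in the post's frame, axis height, where the button must pop out. An equal hole at x = +30 mm holds the button at the start.
- post_foot (a point): Centre (on the tube axis) of the black foot plate on the inner tube's end: 8 mm thick along x, 52 mm wide, from 15 mm below the axis (level with the tube's underside) to 21 mm above. At x = -146 mm in the post's frame when short, -206 mm when long. Inner tube 24 x 24 mm; about 50 mm shows when short.
- post_inner (a joint): How far the inner tube is drawn out of the outer one, m: 0 short (button in the hole at +30 mm), 0.060 long (button in the hole at -30 mm), end stop at 0.064; about 1.5 mm of play each way in a hole. Slides with about 1.2 N of friction while the button is under the wall.
- post_button (a joint): How far the button is pressed in, m: 0 out, 0.007 flush with the wall, 0.009 under it, 0.0105 stop; spring 2 N out, 5 N under. It rides on the inner tube. Locks if pressed under 2 mm; once flush, 5 to 12 N along the tube drives its round end under the hole's edge: pinch the outer tube across the button (finger on button, finger on opposite wall) and slide that grasp along +x.
- button_tip (a point): Tip of the steel button, 14 mm in diameter with a round end, at tube axis height on the +y side, at x = +30 mm in the post's frame when short; it stands 7 mm proud of the wall when out, so the post is 37 mm wide there.
- rest: Rest fixed on the bench: grey base 320 x 80 x 5 mm, aluminium rail along x (26 mm wide, top at 20 mm, x = -165 to 140 mm) on which the post lies, axis at 35 mm. Origin at bench level, under the outer tube's origin when the short post is laid in; x: along the rail away from the foot slot. For x over -75 mm both sides are free for fingers down to the base.
- rest_seat (a point): Where post_foot belongs: middle of the foot slot, 35 mm above the bench, at x = -146 mm in the rest's frame, same axes. The slot is 22 mm long in x, between a solid end wall (8 mm thick, 70 mm wide) and a pair of 8 mm thick cheeks on its +x side that stand 34 mm apart for the inner tube; all reach 50 mm above the bench.
- rest_guide (a point): Midway between the second pair of cheeks, at x = -80 mm in the rest's frame, 35 mm above the bench: 10 mm long in x, 40 mm apart, tops 45 mm above the bench. They guide the sides of the 30 mm outer tube.
- meter: Bystander, to be left alone: orange handheld multimeter, 150 x 80 x 44 mm, lying on the bench. Origin at the centre of its underside.
- phone: Bystander, to be left alone: black phone, 148 x 72 x 9 mm, lying flat. Origin at the centre of its underside.
- board: Bystander, to be left alone: small green circuit board with components, 80 x 60 x 15 mm. Origin at the centre of its underside.
- flux_tin: Bystander, to be left alone: round open metal tin, 64 mm across, 32 mm high. Origin at the centre of its underside.
- spool: Bystander, to be left alone: metal solder spool standing on end, 56 mm across, 40 mm high. Origin at the centre of its underside.
- driver: Bystander, to be left alone: screwdriver lying along its own x, 170 mm long, about 30 mm high. Origin at its middle, near bench level.

How it is judged (in metres and radians):
On the way:
1. the short post lies in the rest, foot plate in the slot, button out, and the fingers have let go of it (x of post_foot in the frame of rest_seat between -0.01 and 0.01 m and y of post_foot in the frame of rest_seat between -0.012 and 0.012 m and z of post_foot in the frame of rest_seat between -0.005 and 0.005 m and angle between post's own z axis and vertical below 0.07 rad and angle between the x axis of post and the x axis of rest, either way round below 0.12 rad and value of joint post_inner below 0.008 m and value of joint post_button below 0.0025 m and contact force between the fingers and post below 0.1 N and linear speed of post below 0.02 m/s), for 0.2 s.
At the end, for the whole second after the job is handed in: Post drawn out to its long setting (55 to 64.5 mm), button popped out (within 2.5 mm), lying still and released in the rest: foot centre within 10 mm along, 12 mm across, 5 mm in height of the seat, tube level within 0.07 rad and in line within 0.12 rad (x of post_foot in the frame of rest_seat between -0.01 and 0.01 m and y of post_foot in the frame of rest_seat between -0.012 and 0.012 m and z of post_foot in the frame of rest_seat between -0.005 and 0.005 m and angle between post's own z axis and vertical below 0.07 rad and angle between the x axis of post and the x axis of rest, either way round below 0.12 rad and value of joint post_inner between 0.055 and 0.0645 m and value of joint post_button below 0.0025 m and linear speed of post below 0.02 m/s and contact force between the fingers and post below 0.1 N); the robot touches nothing.
It fails at once if a bystander is moved more than 40 mm (distance of any of meter, phone, board, flux_tin, spool, driver from where it was at the start of the episode above 0.04 m).
It also fails if it takes over 54 s, if anything falls off the work surface, if the arm or the gripper's body presses on something with over 40 N, if the wrist force passes 120 N, or if a joint passes its speed limit or range.

## Working session

There is one attempt and no reset: what is moved stays moved. The work goes in short steps, Python scripts to look and compute and a tool call to move; the robot and the scene stay as the last step left them, time stands still between calls to the robot, and variables do not carry over. Pictures are saved under pics/ and viewed, at most 10 in all, crops included, and the job is handed in when it is done.

Besides the shell and the picture viewer there is one more tool, called after ">>>" in YAML: its name, and indented under it one key for each argument. move_arm: Moves the arm, as the interface text tells. Its arguments: {"type":"object","properties":{"series":{"type":"array","items":{"type":"object","properties":{"hand":{"type":"number"},"xyz":{"type":"array","items":{"type":"number"}},"rotation":{"type":"array","items":{"type":"number"}}}}},"newtons":{"type":"number"}},"required":["series"]}

```bash
mkdir -p pics
python3 - <<'E'
from workcell import robot
import cv2,numpy as np
print(robot.grip_depth, robot.observe())
for n in("top","side"):
    cv2.imwrite(f"pics/{n}0.png",robot.capture(n)); c=robot.get_calibration(n); print(n,np.round(c["K"],1).tolist(),np.round(c["R"],3).tolist(),np.round(c["t"],1).tolist())
E
```

```text
53.900000000000006 {'clock': 0.0, 'joints': array([-7.42744602e+01,  1.66911422e+01, -8.83184073e+00,  6.45534224e+01,
       -2.39056813e-04,  8.20183126e+01]), 'qvel': array([ 0.09090914, -0.00605278, -0.0473016 , -0.01813483,  0.02191905,
       -0.00438971]), 'joint_torque': array([-1.00086003e-03, -5.37145400e+01,  3.31370473e+01,  1.59575231e-02,
       -3.23403319e-04,  1.58100253e-06]), 'ee_pos': array([ 210.98878716, -480.3636597 ,  303.30713304]), 'orientation': array([-1.79924302e+02, -1.03726346e-02,  2.37072205e+01]), 'wrist_force': array([-0.77363297, -0.47449778, -0.68388794]), 'moment': array([-0.01411162,  0.00807791,  0.05346653]), 'grip_force': 0.0, 'width': 1.00199114917295}
top [[380.5, 0.0, 264.8], [0.0, 380.5, 190.2], [0.0, 0.0, 1.0]] [[-0.021, -1.0, -0.022], [-0.995, 0.023, -0.097], [0.097, 0.02, -0.995]] [19.4, 551.8, 1200.8]
side [[496.6, 0.0, 250.5], [0.0, 496.6, 187.1], [0.0, 0.0, 1.0]] [[-0.708, -0.706, 0.005], [-0.414, 0.41, -0.813], [0.571, -0.578, -0.582]] [388.6, 277.4, 1361.7]
```

View pics/top0.png

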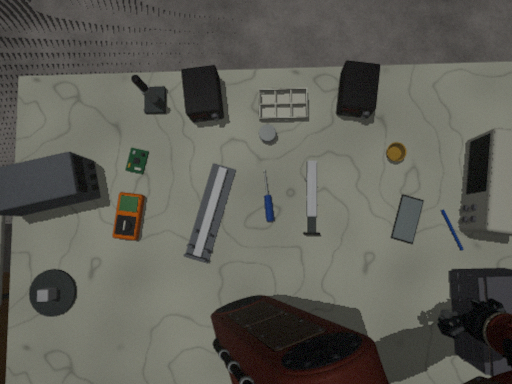

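View pics/side0.png

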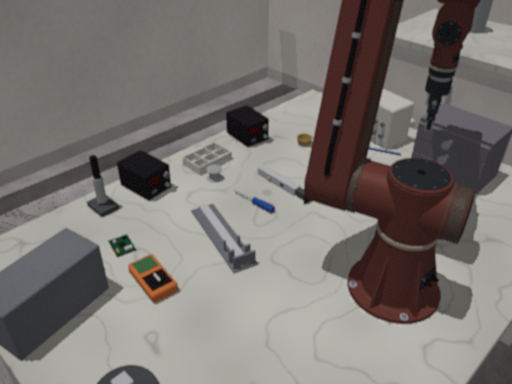

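The top view shows the post at (312,160)-(312,235) with its foot at the bottom, and the rest from (225,167) to (198,258) with its slot end at the bottom. The driver lies between them at (268,195). I'll enlarge both.

Run:
```python
import cv2,numpy as np
t=cv2.imread("pics/top0.png"); s=cv2.imread("pics/side0.png")
a=cv2.resize(t[155:270,180:245],None,fx=5,fy=5,interpolation=cv2.INTER_CUBIC)
b=cv2.resize(t[150:245,295:330],None,fx=6,fy=6,interpolation=cv2.INTER_CUBIC)
c=np.zeros((590,790,3),np.uint8); c[:575,:325]=a; c[:570,330:540]=b
d=cv2.resize(s[165:205,250:312],None,fx=4,fy=4,interpolation=cv2.INTER_CUBIC); c[:160,541:541+248]=d
d=cv2.resize(s[200:272,190:258],None,fx=3.6,fy=3.6,interpolation=cv2.INTER_CUBIC); c[165:165+d.shape[0],541:541+d.shape[1]]=d
cv2.imwrite("pics/z0.png",c)
```

```text
(no output)
```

View pics/z0.png

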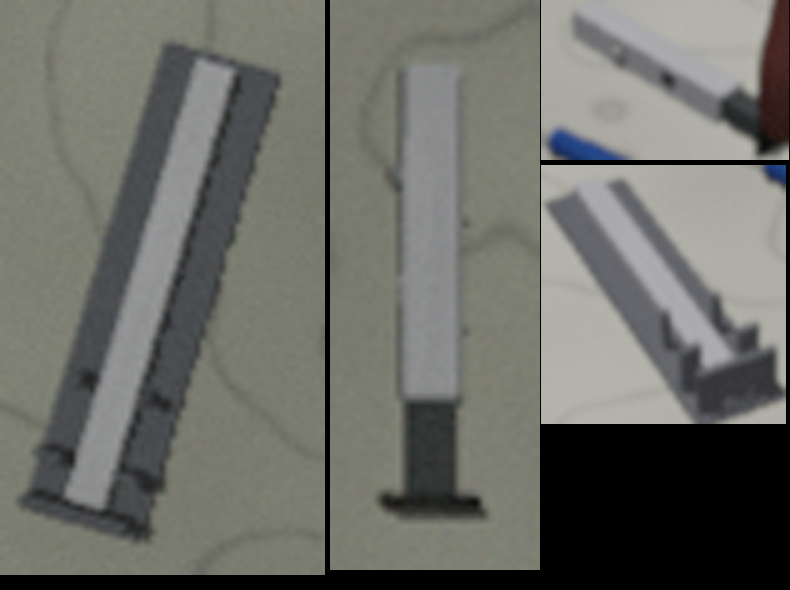

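The button is on the tube's left (+y) side, with the empty hole nearer the foot. The foot is at the bottom, which matches the rest's slot end. Next I'll measure in mm.

```bash
cat > h.py <<'E'
import cv2,numpy as np
from workcell import robot
def ray(n,uv,z):
    c=robot.get_calibration(n); R=np.array(c["R"]);t=np.array(c["t"])
    uv=np.atleast_2d(uv).astype(float); d=np.c_[uv,np.ones(len(uv))]@np.linalg.inv(c["K"]).T@R
    C=-R.T@t; return C+d*((z-C[2])/d[:,2])[:,None]
def rect(n,img,box,z,fn,k=6):
    x0,y0,x1,y1=box; im=cv2.resize(img[y0:y1,x0:x1],None,fx=k,fy=k,interpolation=cv2.INTER_CUBIC)
    m=fn(im.astype(int)).astype(np.uint8)
    m=cv2.morphologyEx(m,cv2.MORPH_OPEN,np.ones((7,7)))
    c=max(cv2.findContours(m,0,2)[0],key=cv2.contourArea)[:,0]
    uv=(c+.5)/k-.5+[x0,y0]; p=ray(n,uv,z)[:,:2]
    (cx,cy),(w,h),a=cv2.minAreaRect(p.astype(np.float32))
    b=cv2.boxPoints(((cx,cy),(w,h),a)); e=max((b[1]-b[0],b[2]-b[1]),key=np.linalg.norm)
    if e[0]<0:e=-e
    return (round(cx,1),round(cy,1)),sorted((round(w,1),round(h,1))),round(np.degrees(np.arctan2(e[1],e[0])),2)
E
python3 - <<'E'
from h import *
t=cv2.imread("pics/top0.png")
for p in[(312,175),(312,200),(312,222),(312,234),(212,200),(200,200),(325,200),(230,200),(198,258),(218,164)]: print(p,t[p[1],p[0]])
for th in(125,135,145):
  print("tube",th,rect("top",t,(303,152,325,226),30,lambda i:i[...,0]>th))
  print("rail",th,rect("top",t,(180,158,245,265),20,lambda i:i[...,0]>th))
for th in(95,105): print("base",rect("top",t,(180,155,245,268),5,lambda i:(i[...,1]<th)|(i[...,0]>135)))
print("foot",rect("top",t,(300,225,325,245),36,lambda i:i[...,1]<60))
E
```

```text
(312, 175) [140 138 138]
(312, 200) [140 139 137]
(312, 222) [51 52 48]
(312, 234) [42 42 45]
(212, 200) [149 150 149]
(200, 200) [104 116 114]
(325, 200) [114 126 125]
(230, 200) [113 124 124]
(198, 258) [75 72 72]
(218, 164) [106 114 112]
tube 125 ((556.7, -142.6), [28.9, 178.1], np.float32(-2.52))
rail 125 ((489.9, 187.5), [25.2, 295.3], np.float32(-17.24))
tube 135 ((556.6, -142.4), [25.6, 174.5], np.float32(-1.96))
rail 135 ((490.1, 187.4), [23.7, 293.1], np.float32(-17.28))Traceback (most recent call last):
  File "<stdin>", line 5, in <module>
  File "h.py", line 11, in rect
    c=max(cv2.findContours(m,0,2)[0],key=cv2.contourArea)[:,0]
      ~~~^^^^^^^^^^^^^^^^^^^^^^^^^^^^^^^^^^^^^^^^^^^^^^^^
ValueError: max() iterable argument is empty
```

>>> move_arm:
  series:
    - {"hand": 6.0, "rotation": [0, 0, -0.185]}
    - {"rotation": [0, 0, -0.185]}
    - {"rotation": [0, 0, -0.185]}
    - {"rotation": [0, 0, -0.185]}
    - {"rotation": [0, 0, -0.185]}
    - {"rotation": [0, 0, -0.185]}
    - {"rotation": [0, 0, -0.185]}
    - {"rotation": [0, 0, -0.185]}
    - {"rotation": [0, 0, -0.185]}
    - {"rotation": [0, 0, -0.185]}
  newtons: 60

```text
invalid input at $.series[0]: expected keys hand, xyz, rotation
```

```bash
cat >> h.py <<'E'
from scipy.spatial.transform import Rotation as Ro
def togo(x,y,z,yaw):
    o=robot.observe(); R=Ro.from_euler("xyz",o["orientation"],degrees=True); T=Ro.from_euler("xyz",[180,0,yaw],degrees=True)
    print("t",round(o["clock"],2),"pos",o["ee_pos"].round(1),"rpy",o["orientation"].round(2),"F",o["wrist_force"].round(1),"w",round(o["width"]*85.4,1),"g",round(o["grip_force"],1))
    print("shift cm",(R.inv().apply(np.array([x,y,z])-o["ee_pos"])/10).round(2),"turn",(R.inv()*T).as_rotvec().round(3))
E
python3 -c "
from h import *
t=cv2.imread('pics/top0.png')
print('tube',rect('top',t,(303,152,325,226),30,lambda i:i[...,0]>130))
for th in (90,100): print('base',rect('top',t,(180,155,245,268),5,lambda i:(i[...,1]<th)|(i[...,0]>125)))
print('foot',rect('top',t,(300,228,325,245),36,lambda i:i[...,1]<70))
togo(516.7,-141,200,178)"
```

```text
tube ((556.8, -142.5), [27.6, 176.3], np.float32(-2.34))
base ((484.3, 185.5), [88.7, 319.0], np.float32(-17.98))
base ((485.2, 187.6), [91.1, 320.8], np.float32(-17.21))
foot ((416.5, -137.6), [24.6, 51.5], np.float32(88.77))
t 0.1 pos [ 211.  -480.4  303.4] rpy [-1.7994e+02 -1.0000e-02  2.3710e+01] F [-0.5 -0.5 -0.6] w 85.2 g 0.0
shift cm [ 41.63 -18.77  10.37] turn [-0.000e+00 -2.000e-03 -2.693e+00]
```

>>> move_arm:
  series:
    - {"hand": 6.0, "xyz": [0, 0, 0], "rotation": [0, 0, -0.185]}
    - {"hand": 6.0, "xyz": [0, 0, 0], "rotation": [0, 0, -0.185]}
    - {"hand": 6.0, "xyz": [0, 0, 0], "rotation": [0, 0, -0.185]}
    - {"hand": 6.0, "xyz": [0, 0, 0], "rotation": [0, 0, -0.185]}
    - {"hand": 6.0, "xyz": [0, 0, 0], "rotation": [0, 0, -0.185]}
    - {"hand": 6.0, "xyz": [0, 0, 0], "rotation": [0, 0, -0.185]}
    - {"hand": 6.0, "xyz": [0, 0, 0], "rotation": [0, 0, -0.185]}
    - {"hand": 6.0, "xyz": [0, 0, 0], "rotation": [0, 0, -0.185]}
    - {"hand": 6.0, "xyz": [0, 0, 0], "rotation": [0, 0, -0.185]}
    - {"hand": 6.0, "xyz": [0, 0, 0], "rotation": [0, 0, -0.185]}
  newtons: 60

```text
clock: 1.35
ee_pos: [211.0, -480.5, 303.6]
orientation: [180.0, -0.0, 130.1]
wrist_force: [0.6, 0.1, -0.3]
width: 0.704
grip_force: 0.0
```

>>> move_arm:
  series:
    - {"hand": 6.0, "xyz": [0, 0, 0], "rotation": [0, 0, -0.185]}
    - {"hand": 6.0, "xyz": [0, 0, 0], "rotation": [0, 0, -0.185]}
    - {"hand": 6.0, "xyz": [0, 0, 0], "rotation": [0, 0, -0.185]}
    - {"hand": 6.0, "xyz": [0, 0, 0], "rotation": [0, 0, -0.185]}
    - {"hand": 6.0, "xyz": [0, 0, 0], "rotation": [0, 0, -0.103]}
    - {"hand": 6.0, "xyz": [0, 0, 0], "rotation": [0, 0, 0]}

```text
clock: 2.1
ee_pos: [211.0, -480.5, 303.6]
orientation: [180.0, -0.0, 178.0]
wrist_force: [0.4, 0.2, -0.2]
width: 0.707
grip_force: 0.0
```

```bash
python3 -c "
from h import *
togo(516.7,-141,120,178)"
```

```text
t 2.1 pos [ 211.  -480.5  303.6] rpy [ 1.7996e+02 -1.0000e-02  1.7796e+02] F [ 0.4  0.2 -0.2] w 60.4 g 0.0
shift cm [-29.34  35.01  18.38] turn [ 0.001 -0.    -0.001]
```

>>> move_arm:
  series:
    - {"hand": 6.0, "xyz": [-3.26, 3.89, 0.5], "rotation": [0, 0, 0]}
    - {"hand": 6.0, "xyz": [-3.26, 3.89, 1.0], "rotation": [0, 0, 0]}
    - {"hand": 6.0, "xyz": [-3.26, 3.89, 1.0], "rotation": [0, 0, 0]}
    - {"hand": 6.0, "xyz": [-3.26, 3.89, 1.0], "rotation": [0, 0, 0]}
    - {"hand": 6.0, "xyz": [-3.26, 3.89, 1.5], "rotation": [0, 0, 0]}
    - {"hand": 6.0, "xyz": [-3.26, 3.89, 2.0], "rotation": [0, 0, 0]}
    - {"hand": 6.0, "xyz": [-3.26, 3.89, 2.0], "rotation": [0, 0, 0]}
    - {"hand": 6.0, "xyz": [-3.26, 3.89, 2.0], "rotation": [0, 0, 0]}
    - {"hand": 6.0, "xyz": [-3.26, 3.89, 2.0], "rotation": [0, 0, 0]}
    - {"hand": 6.0, "xyz": [0, 0, 3.0], "rotation": [0, 0, 0]}

```text
clock: 3.35
ee_pos: [518.9, -138.6, 143.5]
orientation: [-180.0, 0.1, 178.1]
wrist_force: [-0.0, -1.2, -0.3]
width: 0.705
grip_force: 0.0
```

Run:
```python
from h import *
togo(516.7,-141,79,177.9)
t=robot.capture("top"); s=robot.capture("side")
c=np.zeros((590,800,3),np.uint8)
d=cv2.resize(t[145:245,285:345],None,fx=5.9,fy=5.9,interpolation=cv2.INTER_CUBIC)[:590]; c[:d.shape[0],:d.shape[1]]=d
d=cv2.resize(s[130:215,230:330],None,fx=4.4,fy=4.4,interpolation=cv2.INTER_CUBIC); c[:d.shape[0],358:358+d.shape[1]]=d
cv2.imwrite("pics/z1.png",c)
```

```text
t 3.35 pos [ 518.9 -138.6  143.5] rpy [-1.7999e+02  1.3000e-01  1.7808e+02] F [-0.  -1.2 -0.3] w 60.2 g 0.0
shift cm [ 0.22 -0.24  6.45] turn [-0.     0.002  0.003]
```

View pics/z1.png

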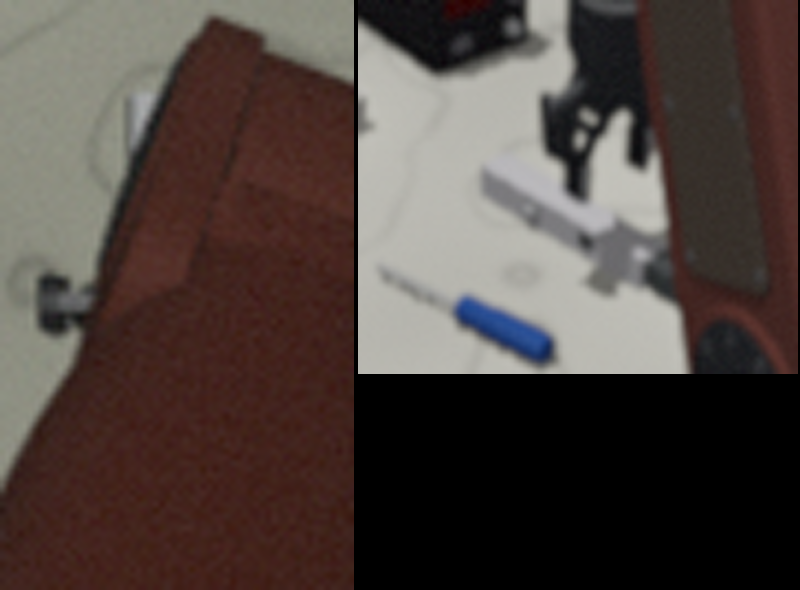

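The gripper straddles the post, which sits under the fingers in the side crop at about (290,175) in the full side image. I'll descend part way and let it settle.

>>> move_arm:
  series:
    - {"hand": 6.0, "xyz": [0, 0, 2.0], "rotation": [0, 0, 0]}
    - {"hand": 6.0, "xyz": [0, 0, 2.0], "rotation": [0, 0, 0]}
    - {"hand": 6.0, "xyz": [0, 0, 0], "rotation": [0, 0, 0]}
    - {"hand": 6.0, "xyz": [0, 0, 0], "rotation": [0, 0, 0]}

```text
clock: 3.95
ee_pos: [516.9, -141.6, 105.1]
orientation: [-180.0, 0.1, 177.9]
wrist_force: [0.0, 0.3, 0.5]
width: 0.7
grip_force: 0.0
```

```bash
python3 -c "
from h import *
togo(516.7,-141,79,177.9)"
```

```text
t 3.95 pos [ 516.9 -141.6  105.1] rpy [-1.7998e+02  6.0000e-02  1.7793e+02] F [0.  0.3 0.5] w 59.8 g 0.0
shift cm [0.02 0.06 2.61] turn [-0.     0.001  0.001]
```

>>> move_arm:
  series:
    - {"hand": 6.0, "xyz": [0, 0, 1.3], "rotation": [0, 0, 0]}
    - {"hand": 6.0, "xyz": [0, 0, 1.2], "rotation": [0, 0, 0]}
    - {"hand": 6.0, "xyz": [0, 0, 0], "rotation": [0, 0, 0]}
    - {"hand": 0, "xyz": [0, 0, 0], "rotation": [0, 0, 0]}
    - {"hand": 0, "xyz": [0, 0, 0], "rotation": [0, 0, 0]}
    - {"hand": 0, "xyz": [0, 0, 0], "rotation": [0, 0, 0]}
    - {"hand": 0, "xyz": [0, 0, 0], "rotation": [0, 0, 0]}
    - {"hand": 0, "xyz": [0, 0, 0], "rotation": [0, 0, 0]}
  newtons: 50

```text
clock: 4.95
ee_pos: [516.8, -141.2, 79.3]
orientation: [-180.0, 0.0, 178.0]
wrist_force: [-0.6, -0.9, 5.9]
width: 0.34
grip_force: 50.4
```

```bash
python3 -c "
from h import *
togo(516.7,-141,79,177.9)"
```

```text
t 4.95 pos [ 516.8 -141.2   79.3] rpy [-1.7997e+02  4.0000e-02  1.7801e+02] F [-0.6 -0.9  5.9] w 29.0 g 50.4
shift cm [0.01 0.02 0.03] turn [-0.001  0.001  0.002]
```

>>> move_arm:
  series:
    - {"hand": 0, "xyz": [0, 0, -2.0], "rotation": [0, 0, 0]}
    - {"hand": 0, "xyz": [0, 0, -4.0], "rotation": [0, 0, 0]}
    - {"hand": 0, "xyz": [0, 0, -4.0], "rotation": [0, 0, 0]}
    - {"hand": 0, "xyz": [0, 0, 0], "rotation": [0, 0, 0.09]}
    - {"hand": 0, "xyz": [0, 0, 0], "rotation": [0, 0, 0.09]}
    - {"hand": 0, "xyz": [0, 0, 0], "rotation": [0, 0, 0.087]}
    - {"hand": 0, "xyz": [0, 0, 0], "rotation": [0, 0, 0]}

```text
clock: 5.82
ee_pos: [516.1, -140.8, 178.5]
orientation: [180.0, -0.1, 162.7]
wrist_force: [0.0, 0.7, -3.1]
width: 0.342
grip_force: 50.1
```

```bash
python3 -c "
from h import *
togo(459.5,196.9,160,162.7)"
```

```text
t 5.83 pos [ 516.1 -140.8  178.5] rpy [ 1.7998e+02 -6.0000e-02  1.6275e+02] F [ 0.   0.7 -3.1] w 29.2 g 50.1
shift cm [15.42 30.57  1.87] turn [ 0.    -0.001  0.001]
```

>>> move_arm:
  series:
    - {"hand": 0, "xyz": [0.82, 1.57, 0], "rotation": [0, 0, 0]}
    - {"hand": 0, "xyz": [2.0, 4.0, 0], "rotation": [0, 0, 0]}
    - {"hand": 0, "xyz": [2.4, 4.8, 0], "rotation": [0, 0, 0]}
    - {"hand": 0, "xyz": [2.4, 4.8, 0], "rotation": [0, 0, 0]}
    - {"hand": 0, "xyz": [2.4, 4.8, 0], "rotation": [0, 0, 0]}
    - {"hand": 0, "xyz": [2.4, 4.8, 0], "rotation": [0, 0, 0]}
    - {"hand": 0, "xyz": [2.0, 3.8, 0], "rotation": [0, 0, 0]}
    - {"hand": 0, "xyz": [1.0, 2.0, 0.5], "rotation": [0, 0, 0]}
    - {"hand": 0, "xyz": [0, 0, 1.4], "rotation": [0, 0, 0]}
    - {"hand": 0, "xyz": [0, 0, 0], "rotation": [0, 0, 0]}

```text
clock: 7.08
ee_pos: [458.8, 196.3, 158.6]
orientation: [-179.9, -0.1, 162.8]
wrist_force: [-0.2, -0.8, -2.5]
width: 0.339
grip_force: 50.2
```

Run:
```python
from h import *
togo(459.5,196.9,99.3,162.7)
t=robot.capture("top"); s=robot.capture("side")
c=np.zeros((590,800,3),np.uint8)
d=cv2.resize(t[150:270,175:245],None,fx=4.9,fy=4.9,interpolation=cv2.INTER_CUBIC)[:590]; c[:d.shape[0],:d.shape[1]]=d
d=cv2.resize(s[160:280,170:280],None,fx=4,fy=4,interpolation=cv2.INTER_CUBIC); c[:d.shape[0],358:358+d.shape[1]]=d
cv2.imwrite("pics/z2.png",c)
```

```text
t 7.08 pos [458.8 196.3 158.6] rpy [-1.7990e+02 -1.3000e-01  1.6277e+02] F [-0.2 -0.8 -2.5] w 28.9 g 50.2
shift cm [-0.06  0.08  5.93] turn [-0.002 -0.002  0.001]
```

View pics/z2.png

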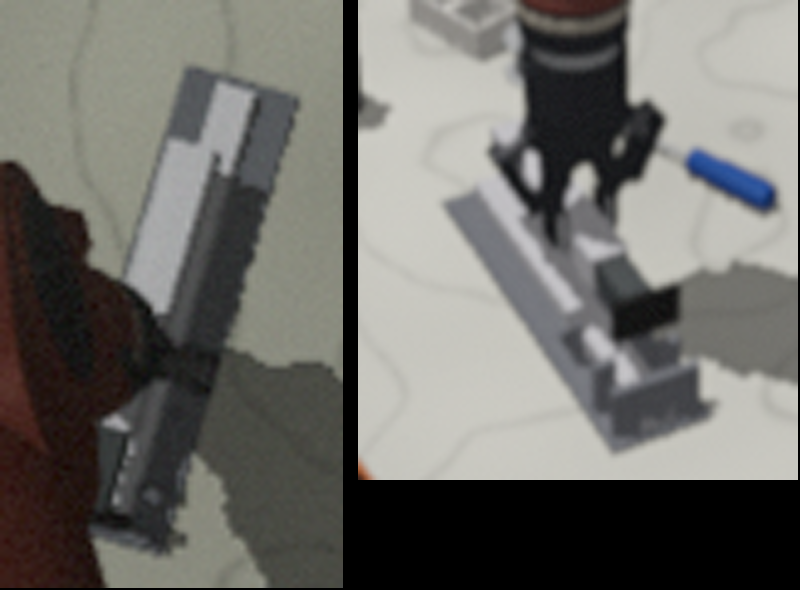

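The post hangs above the rest, aligned with it. In the top view the tube's far end midpoint is at about (214.8,179.8), and in the side view the foot is level. I'll check the position from that end.

Run:
```python
from h import *
e=np.array([np.cos(np.radians(-17.26)),np.sin(np.radians(-17.26))]); nn=np.array([-e[1],e[0]])
o=np.array([497.7,185.])
for uv,z in [((214.8,179.8),109.3)]:
    p=ray("top",[uv],z)[0,:2]-o; print("tube end in rest frame", p@e, p@nn)
# left edge of tube, several points in crop
for c in [(170,150),(150,215),(128,280)]:
    p=ray("top",[(175+c[0]/4.9,150+c[1]/4.9)],109.3)[0,:2]-o; print(p@e,p@nn)
# foot plate bottom edge corners in side view, z = 158.6-64.3-15
for c in [(612,340),(680,312)]:
    p=ray("side",[(170+(c[0]-358)/4,160+c[1]/4)],79.3)[0,:2]-o; print("foot",p@e,p@nn)
for c in [(610,300),(680,285)]:
    p=ray("side",[(170+(c[0]-358)/4,160+c[1]/4)],115.3)[0,:2]-o; print("foot top",p@e,p@nn)
for c in [(612,395),(695,365)]:
    p=ray("side",[(170+(c[0]-358)/4,160+c[1]/4)],50)[0,:2]-o; print("wall top",p@e,p@nn)
```

```text
tube end in rest frame 86.34144750644181 -3.538375294195034
79.7307999349657 10.656469927302478
37.77100844584904 10.866980380074741
-4.263420370350247 12.26078695202157
foot -140.94425789815895 21.56106454530451
foot -136.90888956612963 -34.134650543219664
foot top -139.71157673986266 21.900060887332323
foot top -147.98075652714041 -28.065584185127953
wall top -162.4815270512495 32.65716628555106
wall top -162.3988757205506 -32.85660175777187
```

Run:
```python
from h import *
e=np.array([np.cos(np.radians(-17.26)),np.sin(np.radians(-17.26))]); nn=np.array([-e[1],e[0]])
o=np.array([497.7,185.])
t=robot.capture("top");s=robot.capture("side");cv2.imwrite("pics/t3.png",t);cv2.imwrite("pics/s3.png",s)
k=6
def msk(im,x0,y0,x1,y1,f):
    i=cv2.resize(im[y0:y1,x0:x1],None,fx=k,fy=k,interpolation=cv2.INTER_CUBIC).astype(int)
    m=cv2.morphologyEx(f(i).astype(np.uint8),cv2.MORPH_OPEN,np.ones((5,5)))
    c=max(cv2.findContours(m,0,2)[0],key=cv2.contourArea)[:,0]
    return (c+.5)/k-.5+[x0,y0]
c=msk(s,226,226,256,250,lambda i:i.max(2)<38)
q=cv2.approxPolyDP((c*10).astype(np.int32)[:,None],14,True)[:,0]/10
for v in q:
    out=[]
    for z in(79.3,115.3):
        p=ray("side",[v],z)[0,:2]-o; out+=[round(p@e,1),round(p@nn,1)]
    print("foot",v,out)
c=msk(t,190,165,226,222,lambda i:i[...,0]>128)
q=cv2.approxPolyDP((c*10).astype(np.int32)[:,None],14,True)[:,0]/10
for v in q:
    p=ray("top",[v],109.3)[0,:2]-o; p2=ray("top",[v],20)[0,:2]-o; print("tube",v,(p@e).round(1),(p@nn).round(1),"| rail",(p2@e).round(1),(p2@nn).round(1))
```

```text
foot [248.7 232. ] [np.float64(-111.6), np.float64(-41.7), np.float64(-148.5), np.float64(-22.2)]
foot [233.7 235. ] [np.float64(-103.4), np.float64(2.4), np.float64(-140.6), np.float64(20.2)]
foot [234.  243.7] [np.float64(-136.8), np.float64(17.9), np.float64(-172.7), np.float64(35.1)]
foot [247.9 239. ] [np.float64(-137.3), np.float64(-25.6), np.float64(-173.2), np.float64(-6.8)]
tube [225.4 167.9] 130.0 -24.1 | rail 140.3 -9.3
tube [219.2 166.2] 129.8 -4.4 | rail 140.2 11.9
tube [215.5 177.7] 93.1 -3.7 | rail 100.5 12.6
tube [208.5 178.2] 85.8 16.3 | rail 92.7 34.2
tube [200.5 205.2] 0.8 15.8 | rail 1.0 33.6
tube [206.7 212.9] -16.2 -8.9 | rail -17.3 7.0
tube [208.7 211.9] -11.7 -13.9 | rail -12.4 1.7
tube [217.7 180.9] 85.5 -13.0 | rail 92.4 2.6
tube [219.2 180.2] 88.8 -16.7 | rail 95.9 -1.4
tube [219.5 183.9] 78.3 -20.8 | rail 84.6 -5.8
tube [221.7 183.9] 80.1 -27.3 | rail 86.5 -12.8
```

>>> move_arm:
  series:
    - {"hand": 0, "xyz": [0, 0.1, 1.0], "rotation": [0, 0, 0]}
    - {"hand": 0, "xyz": [0, 0, 1.0], "rotation": [0, 0, 0]}
    - {"hand": 0, "xyz": [0, 0, 1.0], "rotation": [0, 0, 0]}
    - {"hand": 0, "xyz": [0, 0, 0.7], "rotation": [0, 0, 0]}
    - {"hand": 0, "xyz": [0, 0, 0.5], "rotation": [0, 0, 0]}
    - {"hand": 0, "xyz": [0, 0, 0], "rotation": [0, 0, 0]}

```text
clock: 8.02
ee_pos: [460.3, 197.6, 117.6]
orientation: [-180.0, -0.0, 162.7]
wrist_force: [-0.3, 0.1, -1.9]
width: 0.337
grip_force: 50.3
```

Run:
```python
from h import *
togo(459.5,196.9,99.3,162.7)
s=robot.capture("side"); cv2.imwrite("pics/z4.png",cv2.resize(s[180:275,190:275],None,fx=6,fy=6,interpolation=cv2.INTER_CUBIC))
```

```text
t 8.03 pos [460.3 197.6 117.6] rpy [-1.7998e+02 -3.0000e-02  1.6271e+02] F [-0.3  0.1 -1.9] w 28.8 g 50.3
shift cm [ 0.05 -0.09  1.83] turn [-0. -0.  0.]
```

View pics/z4.png

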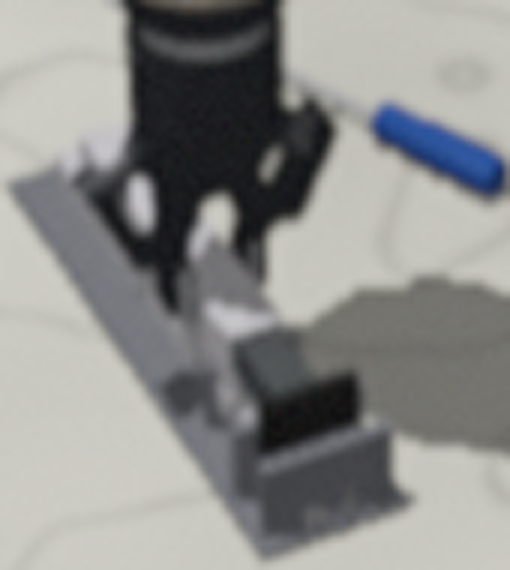

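The foot plate is down just behind the end wall, centred, with no contact force. I'll lower it the rest of the way.

>>> move_arm:
  series:
    - {"hand": 0, "xyz": [0, 0, 0.8], "rotation": [0, 0, 0]}
    - {"hand": 0, "xyz": [0, 0, 0.5], "rotation": [0, 0, 0]}
    - {"hand": 0, "xyz": [0, 0, 0.3], "rotation": [0, 0, 0]}
    - {"hand": 0, "xyz": [0, 0, 0.1], "rotation": [0, 0, 0]}
    - {"hand": 0, "xyz": [0, 0, 0], "rotation": [0, 0, 0]}

```text
clock: 8.7
ee_pos: [460.5, 197.7, 100.9]
orientation: [-180.0, -0.0, 162.7]
wrist_force: [-0.4, 1.0, -3.2]
width: 0.345
grip_force: 50.3
```

Run:
```python
from h import *
togo(459.5,196.9,99.3,162.7)
```

```text
t 8.7 pos [460.5 197.7 100.9] rpy [-180.     -0.    162.71] F [-0.4  1.  -3.2] w 29.5 g 50.3
shift cm [ 0.07 -0.1   0.16] turn [-0. -0.  0.]
```

>>> move_arm:
  series:
    - {"hand": 0, "xyz": [0, 0, 0.1], "rotation": [0, 0, 0]}
    - {"hand": 0, "xyz": [0, 0, 0.05], "rotation": [0, 0, 0]}
    - {"hand": 0, "xyz": [0, 0, 0], "rotation": [0, 0, 0]}
    - {"hand": 6.0, "xyz": [0, 0, 0], "rotation": [0, 0, 0]}
    - {"hand": 6.0, "xyz": [0, 0, 0], "rotation": [0, 0, 0]}
    - {"hand": 6.0, "xyz": [0, 0, 0], "rotation": [0, 0, 0]}
    - {"hand": 6.0, "xyz": [0, 0, 0], "rotation": [0, 0, 0]}
    - {"hand": 6.0, "xyz": [0, 0, 0], "rotation": [0, 0, 0]}

```text
clock: 9.7
ee_pos: [460.5, 197.7, 99.4]
orientation: [180.0, 0.0, 162.7]
wrist_force: [0.1, 0.7, 0.1]
width: 0.701
grip_force: 0.0
```

Run:
```python
from h import *
togo(459.5,196.9,99.3,162.7)
s=robot.capture("side"); t=robot.capture("top"); cv2.imwrite("pics/s5.png",s);cv2.imwrite("pics/t5.png",t)
c=np.zeros((590,800,3),np.uint8)
d=cv2.resize(t[155:265,180:245],None,fx=5.3,fy=5.3,interpolation=cv2.INTER_CUBIC)[:590]; c[:d.shape[0],:d.shape[1]]=d
d=cv2.resize(s[180:275,190:270],None,fx=5,fy=5,interpolation=cv2.INTER_CUBIC); c[:d.shape[0],358:358+d.shape[1]]=d
cv2.imwrite("pics/z5.png",c)
```

```text
t 9.7 pos [460.5 197.7  99.4] rpy [180.     0.   162.71] F [0.1 0.7 0.1] w 59.9 g 0.0
shift cm [ 0.07 -0.1   0.01] turn [0. 0. 0.]
```

View pics/z5.png

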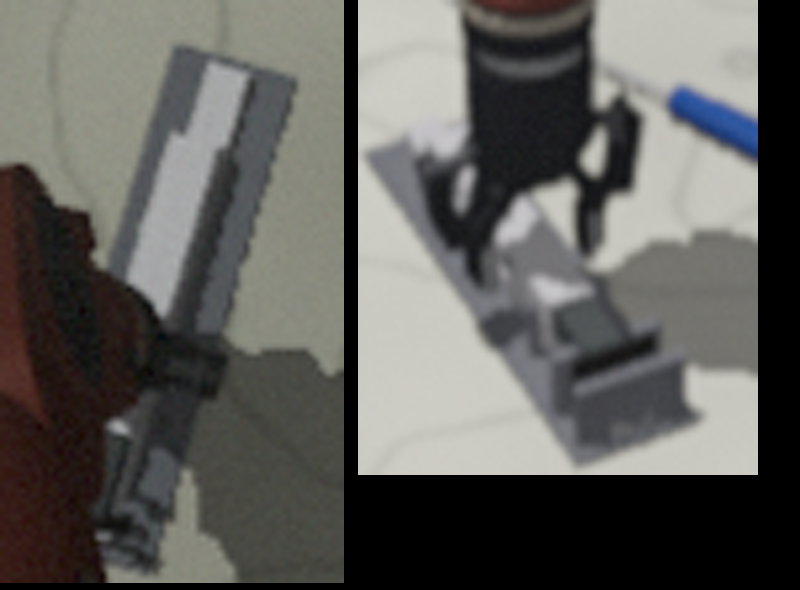

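The post lies in the rest with its foot plate in the slot, and the fingers are open. I'll use the tube's end to locate the button.

Run:
```python
from h import *
e=np.array([np.cos(np.radians(-17.3)),np.sin(np.radians(-17.3))]); nn=np.array([-e[1],e[0]])
o=np.array([460.5,197.7])+40*e
t=cv2.imread("pics/t5.png")
# brightness profile along lines parallel to the axis, at lateral offsets on tube top outside the rail
for off in(-11,9,11):
    xs=np.arange(70,112,1.); c=robot.get_calibration("top")
    P=np.array([[*(o+x*e+off*nn),50] for x in xs]); q=(P@np.array(c["R"]).T+c["t"])@np.array(c["K"]).T; q=(q[:,:2]/q[:,2:]).astype(np.float32)
    v=cv2.remap(t[...,0].astype(np.float32),q[None,:,0],q[None,:,1],cv2.INTER_LINEAR)[0]
    print(off,[(int(x),int(a)) for x,a in zip(xs[::2],v[::2])])
p=np.array([497.7,185]); print("expected origin in this frame",(p-o)@e,(p-o)@nn)
```

```text
-11 [(70, 160), (72, 158), (74, 156), (76, 157), (78, 159), (80, 160), (82, 155), (84, 153), (86, 156), (88, 164), (90, 166), (92, 167), (94, 167), (96, 167), (98, 168), (100, 168), (102, 168), (104, 168), (106, 167), (108, 166), (110, 166)]
9 [(70, 166), (72, 167), (74, 168), (76, 168), (78, 168), (80, 168), (82, 169), (84, 169), (86, 164), (88, 140), (90, 114), (92, 100), (94, 103), (96, 103), (98, 100), (100, 95), (102, 92), (104, 98), (106, 99), (108, 100), (110, 99)]
11 [(70, 165), (72, 166), (74, 167), (76, 167), (78, 166), (80, 166), (82, 166), (84, 166), (86, 158), (88, 140), (90, 116), (92, 96), (94, 91), (96, 90), (98, 93), (100, 93), (102, 91), (104, 90), (106, 90), (108, 90), (110, 92)]
expected origin in this frame -0.7062373577080645 -1.0631168379918905
```

>>> move_arm:
  series:
    - {"hand": 6.0, "xyz": [-2.0, -0.05, 0], "rotation": [0, 0, 0]}
    - {"hand": 6.0, "xyz": [-3.0, 0, 0.5], "rotation": [0, 0, 0]}
    - {"hand": 6.0, "xyz": [-1.9, 0, 0.55], "rotation": [0, 0, 0]}
    - {"hand": 6.0, "xyz": [0, 0, 0], "rotation": [0, 0, 0]}
    - {"hand": 6.0, "xyz": [0, 0, 0], "rotation": [0, 0, 0]}
    - {"hand": 0, "xyz": [0, 0, 0], "rotation": [0, 0, 0]}
    - {"hand": 0, "xyz": [0, 0, 0], "rotation": [0, 0, 0]}
    - {"hand": 0, "xyz": [0, 0, 0], "rotation": [0, 0, 0]}
    - {"hand": 0, "xyz": [0, 0, 0], "rotation": [0, 0, 0]}
    - {"hand": 0, "xyz": [0, 0, 0], "rotation": [0, 0, 0]}
  newtons: 50

```text
clock: 11.05
ee_pos: [525.9, 176.6, 89.6]
orientation: [-180.0, 0.0, 162.7]
wrist_force: [-2.1, -2.2, 6.5]
width: 0.346
grip_force: 50.2
```

```bash
python3 -c "
from h import *
togo(526.4,176.9,89,162.7)"
```

```text
t 11.05 pos [525.9 176.6  89.6] rpy [-1.7997e+02  3.0000e-02  1.6271e+02] F [-2.1 -2.2  6.5] w 29.5 g 50.2
shift cm [-0.04  0.05  0.06] turn [-0.001  0.001  0.   ]
```

Width 29.5 mm across the button means it is pressed flush. I'll start sliding.

>>> move_arm:
  series:
    - {"hand": 0, "xyz": [-0.3, 0, 0], "rotation": [0, 0, 0]}
    - {"hand": 0, "xyz": [-0.3, 0, 0], "rotation": [0, 0, 0]}
    - {"hand": 0, "xyz": [-0.3, 0, 0], "rotation": [0, 0, 0]}
    - {"hand": 0, "xyz": [-0.3, 0, 0], "rotation": [0, 0, 0]}
    - {"hand": 0, "xyz": [-0.3, 0, 0], "rotation": [0, 0, 0]}
    - {"hand": 0, "xyz": [-0.3, 0, 0], "rotation": [0, 0, 0]}
    - {"hand": 0, "xyz": [-0.3, 0, 0], "rotation": [0, 0, 0]}
    - {"hand": 0, "xyz": [0, 0, 0], "rotation": [0, 0, 0]}

```text
clock: 12.05
ee_pos: [543.4, 171.4, 89.5]
orientation: [180.0, -0.3, 162.8]
wrist_force: [-11.1, 4.3, 15.3]
width: 0.345
grip_force: 50.4
```

Run:
```python
from h import *
togo(526.4,176.9,89,162.7)
s=robot.capture("side"); t=robot.capture("top"); cv2.imwrite("pics/s6.png",s);cv2.imwrite("pics/t6.png",t)
c=np.zeros((590,800,3),np.uint8)
d=cv2.resize(t[155:265,180:245],None,fx=5.3,fy=5.3,interpolation=cv2.INTER_CUBIC)[:590]; c[:d.shape[0],:d.shape[1]]=d
d=cv2.resize(s[180:275,190:270],None,fx=5,fy=5,interpolation=cv2.INTER_CUBIC); c[:d.shape[0],358:358+d.shape[1]]=d
cv2.imwrite("pics/z6.png",c)
```

```text
t 12.05 pos [543.4 171.4  89.5] rpy [180.    -0.26 162.78] F [-11.1   4.3  15.3] w 29.5 g 50.4
shift cm [1.79 0.02 0.06] turn [ 0.    -0.005  0.001]
```

View pics/z6.png

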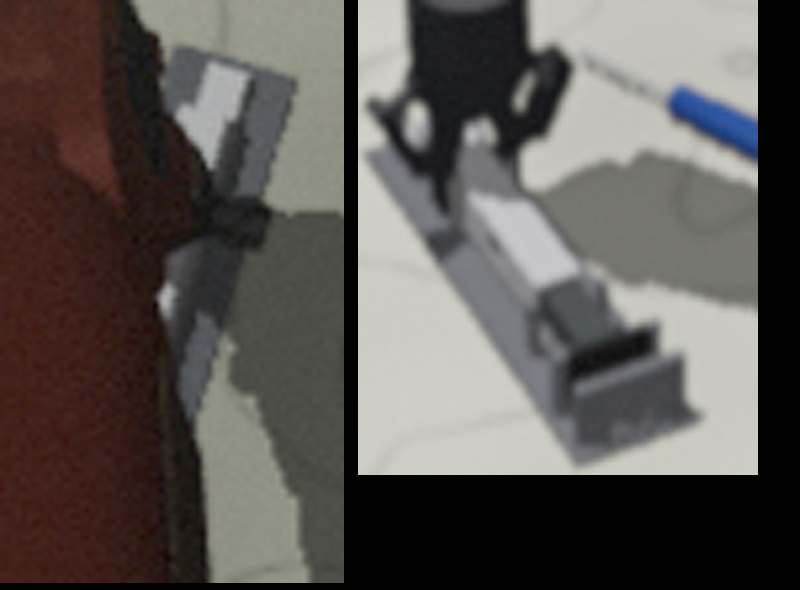

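```bash
cat >> h.py <<'E'
def endprof(img,offs=(9,11,-11),x0=80,x1=180):
    e=np.array([np.cos(np.radians(-17.3)),np.sin(np.radians(-17.3))]); nn=np.array([-e[1],e[0]])
    o=np.array([460.5,197.7])+40*e; c=robot.get_calibration("top")
    for off in offs:
        xs=np.arange(x0,x1,3.)
        P=np.array([[*(o+x*e+off*nn),50] for x in xs]); q=(P@np.array(c["R"]).T+c["t"])@np.array(c["K"]).T; q=(q[:,:2]/q[:,2:]).astype(np.float32)
        v=cv2.remap(img[...,0].astype(np.float32),q[None,:,0],q[None,:,1],cv2.INTER_LINEAR)[0]
        print(off,[(int(x),int(a)) for x,a in zip(xs,v)])
E
python3 -c "
from h import *
endprof(cv2.imread('pics/t6.png'),x1=125)"
```

```text
9 [(80, 28), (83, 25), (86, 20), (89, 29), (92, 88), (95, 144), (98, 170), (101, 177), (104, 170), (107, 144), (110, 114), (113, 102), (116, 106), (119, 107), (122, 99)]
11 [(80, 27), (83, 26), (86, 20), (89, 29), (92, 58), (95, 125), (98, 167), (101, 171), (104, 169), (107, 140), (110, 108), (113, 96), (116, 96), (119, 94), (122, 94)]
-11 [(80, 161), (83, 164), (86, 165), (89, 171), (92, 168), (95, 165), (98, 170), (101, 173), (104, 166), (107, 169), (110, 172), (113, 174), (116, 174), (119, 174), (122, 173)]
```

The tube end moved 19 mm with the tool, so the outer tube is sliding over the inner one. I'll continue.

>>> move_arm:
  series:
    - {"hand": 0, "xyz": [-0.4, 0, -0.05], "rotation": [0, 0, 0]}
    - {"hand": 0, "xyz": [-0.4, 0, 0], "rotation": [0, 0, 0]}
    - {"hand": 0, "xyz": [-0.4, 0, 0], "rotation": [0, 0, 0]}
    - {"hand": 0, "xyz": [-0.4, 0, 0], "rotation": [0, 0, 0]}
    - {"hand": 0, "xyz": [-0.4, 0, 0], "rotation": [0, 0, 0]}
    - {"hand": 0, "xyz": [-0.4, 0, 0], "rotation": [0, 0, 0]}
    - {"hand": 0, "xyz": [-0.4, 0, 0], "rotation": [0, 0, 0]}
    - {"hand": 0, "xyz": [-0.4, 0, 0], "rotation": [0, 0, 0]}
    - {"hand": 0, "xyz": [-0.4, 0, 0], "rotation": [0, 0, 0]}
    - {"hand": 0, "xyz": [-0.4, 0, 0], "rotation": [0, 0, 0]}

```text
clock: 13.4
ee_pos: [581.9, 159.4, 89.6]
orientation: [-180.0, -0.3, 162.8]
wrist_force: [-8.2, 3.4, 8.1]
width: 0.343
grip_force: 49.9
```

>>> move_arm:
  series:
    - {"hand": 0, "xyz": [0, 0, 0], "rotation": [0, 0, 0]}

```text
clock: 13.52
ee_pos: [583.7, 158.9, 89.6]
orientation: [-180.0, -0.0, 162.7]
wrist_force: [-0.8, 0.5, 2.3]
width: 0.347
grip_force: 49.4
```

```bash
python3 -c "
from h import *
togo(525.9+68*.9548,176.6-68*.2974,89,162.7)
endprof(robot.capture('top'),x0=120,x1=165)"
```

```text
t 13.53 pos [583.7 158.9  89.6] rpy [-1.7999e+02 -5.0000e-02  1.6274e+02] F [-0.8  0.5  2.3] w 29.6 g 49.4
shift cm [-0.75 -0.03  0.06] turn [-0.    -0.001  0.001]
9 [(120, 24), (123, 26), (126, 24), (129, 25), (132, 30), (135, 29), (138, 49), (141, 99), (144, 152), (147, 172), (150, 160), (153, 144), (156, 141), (159, 141), (162, 139)]
11 [(120, 24), (123, 26), (126, 25), (129, 24), (132, 33), (135, 31), (138, 29), (141, 59), (144, 128), (147, 163), (150, 160), (153, 147), (156, 142), (159, 144), (162, 145)]
-11 [(120, 77), (123, 138), (126, 159), (129, 167), (132, 176), (135, 177), (138, 172), (141, 176), (144, 179), (147, 171), (150, 156), (153, 147), (156, 144), (159, 146), (162, 146)]
```

>>> move_arm:
  series:
    - {"hand": 0, "xyz": [-0.15, 0, 0], "rotation": [0, 0, 0]}
    - {"hand": 0, "xyz": [-0.15, 0, 0], "rotation": [0, 0, 0]}
    - {"hand": 0, "xyz": [0, 0, 0], "rotation": [0, 0, 0]}

```text
clock: 13.95
ee_pos: [587.1, 157.8, 89.6]
orientation: [180.0, -0.0, 162.7]
wrist_force: [-1.9, 0.1, 5.1]
width: 0.346
grip_force: 49.7
```

>>> move_arm:
  series:
    - {"hand": 0, "xyz": [-0.15, 0, 0], "rotation": [0, 0, 0]}
    - {"hand": 0, "xyz": [-0.1, 0, 0], "rotation": [0, 0, 0]}
    - {"hand": 0, "xyz": [0, 0, 0], "rotation": [0, 0, 0]}

```text
clock: 14.32
ee_pos: [589.0, 157.1, 89.6]
orientation: [180.0, -0.1, 162.7]
wrist_force: [-4.9, 1.3, 6.8]
width: 0.345
grip_force: 50.1
```

>>> move_arm:
  series:
    - {"hand": 0, "xyz": [-0.1, 0, 0], "rotation": [0, 0, 0]}
    - {"hand": 0, "xyz": [-0.1, 0, 0], "rotation": [0, 0, 0]}
    - {"hand": 0, "xyz": [0, 0, 0], "rotation": [0, 0, 0]}

```text
clock: 14.7
ee_pos: [590.8, 156.6, 89.6]
orientation: [180.0, -0.1, 162.7]
wrist_force: [-4.6, 2.0, 6.9]
width: 0.339
grip_force: 50.2
```

>>> move_arm:
  series:
    - {"hand": 0, "xyz": [-0.1, 0, 0], "rotation": [0, 0, 0]}
    - {"hand": 0, "xyz": [-0.1, 0, 0], "rotation": [0, 0, 0]}
    - {"hand": 0, "xyz": [0, 0, 0], "rotation": [0, 0, 0]}

```text
clock: 15.08
ee_pos: [592.3, 156.1, 89.5]
orientation: [180.0, -0.1, 162.7]
wrist_force: [-8.1, 2.5, 9.0]
width: 0.346
grip_force: 50.4
```

Run:
```python
from h import *
togo(590.8,156.6,89,162.7)
s=robot.capture("side"); endprof(robot.capture("top"),offs=(9,11),x0=144,x1=170); cv2.imwrite("pics/s7.png",s)
cv2.imwrite("pics/z7.png",cv2.resize(s[165:270,180:265],None,fx=5.7,fy=5.7,interpolation=cv2.INTER_CUBIC))
```

```text
t 15.07 pos [592.3 156.1  89.5] rpy [ 1.8000e+02 -1.3000e-01  1.6274e+02] F [-8.1  2.5  9. ] w 29.5 g 50.4
shift cm [0.15 0.   0.05] turn [ 0.    -0.002  0.001]
9 [(144, 29), (147, 31), (150, 59), (153, 124), (156, 167), (159, 157), (162, 143), (165, 139), (168, 136)]
11 [(144, 32), (147, 28), (150, 41), (153, 98), (156, 150), (159, 156), (162, 146), (165, 144), (168, 143)]
```

View pics/z7.png

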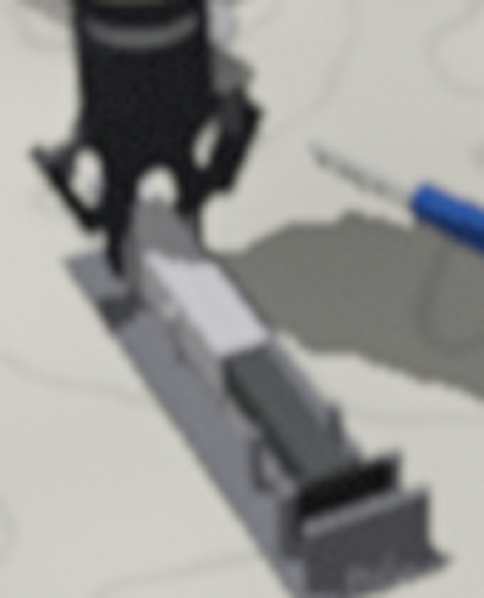

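The side crop shows the post drawn out with a bright bump on its left wall at about (172,310). I'll check that against the predicted button position.

Run:
```python
from h import *
e=np.array([np.cos(np.radians(-17.3)),np.sin(np.radians(-17.3))]); nn=np.array([-e[1],e[0]])
c=robot.get_calibration("side"); s=cv2.imread("pics/s7.png")
for dx in(-60,):
  for l in(15,22):
    P=np.array([*(np.array([592.3,156.1])+dx*e+l*nn),35]); q=np.array(c["K"])@(np.array(c["R"])@P+c["t"]); q=q[:2]/q[2]; print(l,q.round(1),"crop",((q-[180,165])*5.7).round())
print(s[212:226,203:221].mean(2).astype(int))
```

```text
15 [209.8 220.2] crop [170. 315.]
22 [207.7 220.9] crop [158. 318.]
[[ 95 107 134 149 173 191 198 197 197 194 192 191 193 192 184 152 116 104]
 [ 96 107 128 139 158 182 195 200 200 200 198 199 198 199 196 177 142 109]
 [ 92 104 126 137 146 167 186 196 199 200 199 198 198 199 199 192 171 137]
 [ 88 101 123 135 138 151 169 188 198 199 199 198 198 198 199 198 191 168]
 [ 78  93 117 131 136 139 153 176 194 197 200 199 198 198 199 200 198 187]
 [ 68  83 105 124 134 138 148 167 184 195 198 199 198 198 197 199 199 196]
 [ 69  79  96 114 131 144 156 165 171 185 196 199 200 199 198 199 200 199]
 [ 79  94 105 113 126 144 159 162 156 171 191 198 200 199 198 198 198 199]
 [ 92 114 120 121 124 136 148 147 141 156 181 196 199 199 198 198 198 198]
 [108 122 128 126 123 126 127 125 128 144 166 185 195 199 199 199 198 198]
 [120 127 126 127 126 123 117 116 122 135 150 168 185 197 200 199 199 199]
 [127 126 125 125 124 124 117 112 120 132 138 150 170 191 199 200 199 199]
 [125 125 125 124 127 125 120 113 118 131 137 140 155 181 195 200 199 198]
 [123 125 126 126 127 126 124 114 114 127 136 138 145 165 184 194 194 189]]
```

>>> move_arm:
  series:
    - {"hand": 0, "xyz": [-0.15, 0, 0], "rotation": [0, 0, 0]}
    - {"hand": 0, "xyz": [0, 0, 0], "rotation": [0, 0, 0]}

```text
clock: 15.42
ee_pos: [592.7, 156.0, 89.5]
orientation: [180.0, -0.3, 162.8]
wrist_force: [-12.8, 4.5, 14.4]
width: 0.341
grip_force: 50.9
```

The bump sits where the button should be, and the drive force rises without motion, so it is locked in the far hole. I'll ease back to centre the foot in the slot, then release.

>>> move_arm:
  series:
    - {"hand": 0, "xyz": [0.3, 0, 0], "rotation": [0, 0, 0]}
    - {"hand": 0, "xyz": [0.2, 0, 0], "rotation": [0, 0, 0]}
    - {"hand": 0, "xyz": [0.2, 0, 0], "rotation": [0, 0, 0]}
    - {"hand": 0, "xyz": [0, 0, 0], "rotation": [0, 0, 0]}
    - {"hand": 6.5, "xyz": [0, 0, 0], "rotation": [0, 0, 0]}
    - {"hand": 6.5, "xyz": [0, 0, 0], "rotation": [0, 0, 0]}
    - {"hand": 6.5, "xyz": [0, 0, 0], "rotation": [0, 0, 0]}
    - {"hand": 6.5, "xyz": [0, 0, 0], "rotation": [0, 0, 0]}
    - {"hand": 6.5, "xyz": [0, 0, -2.0], "rotation": [0, 0, 0]}
    - {"hand": 6.5, "xyz": [0, 0, -4.0], "rotation": [0, 0, 0]}

```text
clock: 16.68
ee_pos: [587.0, 157.2, 148.5]
orientation: [-179.9, -0.2, 162.7]
wrist_force: [0.9, 0.7, -0.6]
width: 0.758
grip_force: 0.0
```

>>> move_arm:
  series:
    - {"hand": 6.5, "xyz": [0, 0, -5.0], "rotation": [0, 0, 0]}
    - {"hand": 6.5, "xyz": [0, -5.0, -3.0], "rotation": [0, 0, 0]}
    - {"hand": 6.5, "xyz": [0, -6.0, 0], "rotation": [0, 0, 0]}
    - {"hand": 6.5, "xyz": [0, -6.0, 0], "rotation": [0, 0, 0]}
    - {"hand": 6.5, "xyz": [0, -6.0, 0], "rotation": [0, 0, 0]}
    - {"hand": 6.5, "xyz": [0, -6.0, 0], "rotation": [0, 0, 0]}
    - {"hand": 6.5, "xyz": [0, 0, 0], "rotation": [0, 0, 0]}
    - {"hand": 6.5, "xyz": [0, 0, 0], "rotation": [0, 0, 0]}

```text
clock: 17.68
ee_pos: [502.0, -119.5, 229.5]
orientation: [180.0, 0.0, 162.7]
wrist_force: [0.2, 0.3, -0.3]
width: 0.762
grip_force: 0.0
```

Run:
```python
from h import *
togo(526,176,89,162.7)
s=robot.capture("side"); t=robot.capture("top"); endprof(t,x0=135,x1=170)
c=np.zeros((590,800,3),np.uint8)
d=cv2.resize(t[155:265,180:245],None,fx=5.3,fy=5.3,interpolation=cv2.INTER_CUBIC)[:590]; c[:d.shape[0],:d.shape[1]]=d
d=cv2.resize(s[180:275,180:265],None,fx=5,fy=5,interpolation=cv2.INTER_CUBIC); c[:d.shape[0],358:358+d.shape[1]]=d
cv2.imwrite("pics/z8.png",c)
```

```text
t 17.68 pos [ 502.  -119.5  229.5] rpy [179.98   0.   162.66] F [ 0.2  0.3 -0.3] w 65.1 g 0.0
shift cm [ 6.52 28.92 14.06] turn [ 0.     0.    -0.001]
9 [(135, 171), (138, 169), (141, 170), (144, 170), (147, 171), (150, 169), (153, 165), (156, 145), (159, 134), (162, 130), (165, 129), (168, 124)]
11 [(135, 168), (138, 166), (141, 170), (144, 169), (147, 169), (150, 168), (153, 161), (156, 144), (159, 135), (162, 135), (165, 134), (168, 130)]
-11 [(135, 166), (138, 160), (141, 165), (144, 168), (147, 165), (150, 163), (153, 158), (156, 143), (159, 135), (162, 135), (165, 136), (168, 136)]
```

View pics/z8.png

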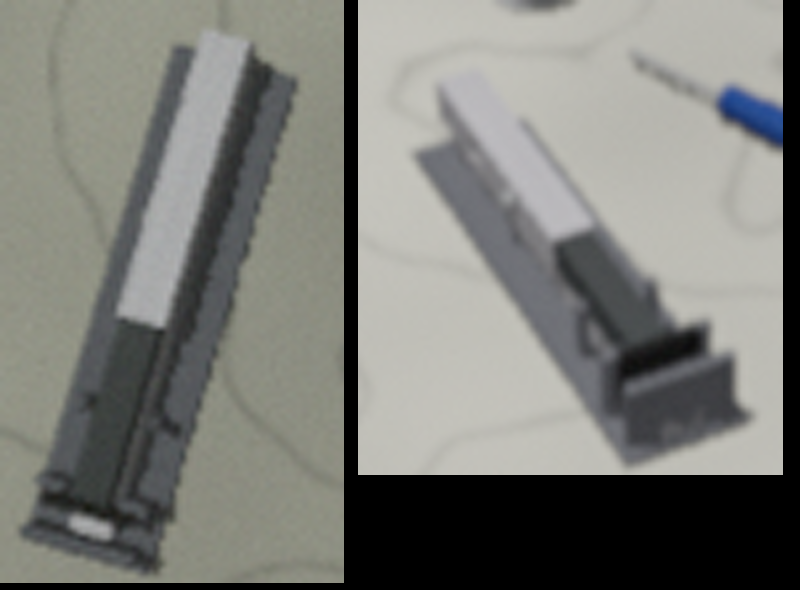

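The post is drawn out and released, level in the rest. The button stands out at (510,195) in the crop, and the foot is inside the slot.

```bash
python3 -c "
from workcell import robot
print(robot.finish_job())"
```

```text
the job is handed in; nothing more can be done
None
```

The post lies long and released in the rest, its button out through the far hole and its foot in the slot by the final images; the job was handed in at about 18 s, no verdict came back, and I did not re-measure the bystanders.

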